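Hang the L-plate level on the drying rack

TASK

Lift the aluminium L-plate out of the grooved stand and hang it on the middle tine of the drying rack, by the one of its five holes that lets the long arm hang level so that the next coat will not run to one end, with the plate pushed right back to the stop washer. The tines are thin wire and not quite straight, so feel your way on and force nothing: never push or pull on the rack with more than 20 N. Leave the other panels, the jar and the tin where they are.

Things in the scene. Friction and masses are not known exactly. Their poses are not given: they have to be found in the camera images.
- lplate: bare aluminium L-plate, uniform 6 mm thick, 0.2-0.3 kg, upright in a groove. Origin: mid thickness, centre of the leg's lower edge; x across the thickness, y along the long arm, z up. Leg: y -40 to 40, z 0 to 90 mm. Long arm: y -140 to 40, z 90 to 130 mm (top edge straight), with five round 9 mm through holes at z 116, 30 mm apart. Faces alike: may hang either way round.
- hole0 (a point): centre of the hole nearest the free end of the long arm, L-plate frame (0, -115, 116) mm; axes as the L-plate
- hole1 (a point): centre of the second hole, L-plate frame (0, -85, 116) mm
- hole2 (a point): centre of the third hole, L-plate frame (0, -55, 116) mm
- hole3 (a point): centre of the fourth hole, L-plate frame (0, -25, 116) mm
- hole4 (a point): centre of the fifth hole, above the leg, L-plate frame (0, 5, 116) mm
- stand: grooved beech block, 170 (x) by 120 (y) by 32 mm high, fixed to the bench. Origin: centre of its underside. Grooves run along y at x -55, 0 and 55 mm, 7.5 mm wide, 22 mm deep (floor 10 mm above the bench); each holds one plate, which may lean a few degrees and stand a few mm off centre. The L-plate is in any of them.
- rack: grey steel drying rack fixed to the bench: a 20 mm square rail along y, centre 210 mm up, uprights at y -200 and 200 mm. Origin: on the bench below the rail's middle. Tines point along -x at y -165, 0 and 165 mm, the last with a plywood coupon 40 mm wide on it. Each: a 10 mm rod from the rail to a 20 mm stop washer, then a 6 mm wire. More than 20 N strains them.
- stop (a point): centre of the front face of the middle tine's stop washer, rack frame (-58, 0, 210) mm, axes as the rack. From there the stiff, straight wire runs 75 mm along -x, rising 12 degrees, tapered and rounded over the last 9 mm to a 3.6 mm nose, meant to be at (-130, 0, 226). But it is bent at the washer by up to 6.3 degrees each way, so the nose may lie 8 mm to either side and 8 mm up or down.
- panel_wide: dark wood panel 100 x 95 x 6 mm standing in another groove; origin at the centre of its lower edge; leave it in its groove
- panel_narrow: plywood panel 55 x 110 x 6 mm standing in another groove; origin at the centre of its lower edge; leave it in its groove
- jar: amber glass jar with a paper label and black lid, 76 mm across, 85 mm high, on the bench; origin at the centre of its underside; leave it standing
- tin: tin with a paper label, 84 mm across, 75 mm high, on the bench; origin at the centre of its underside; leave it standing
Not all that is in view belongs to the job. Of the things that look like the stand, take the one that is nearest to the robot's base at the start.

How it is judged (in metres and radians):
On the way, in this order (a step that is already met when the one before it is completed fails the run):
1. the L-plate is lifted clear of its groove (z of lplate in the frame of stand above 0.05 m), for 0.1 s.
2. the balance hole is on the middle tine, past its point (x of hole3 in the frame of rack between -0.115 and -0.055 m and y of hole3 in the frame of rack between -0.01 and 0.01 m and z of hole3 in the frame of rack between 0.198 and 0.236 m), for 0.1 s.
At the end, for the whole second after the job is handed in: The L-plate hangs at rest on the middle tine by the hole above its centre of mass, its face within 7 mm of the stop washer, its long arm level within 7 degrees, let go (x of hole3 in the frame of rack between -0.068 and -0.054 m and y of hole3 in the frame of rack between -0.008 and 0.008 m and z of hole3 in the frame of rack between 0.2 and 0.22 m and angle between lplate's own y axis and vertical between 1.45 and 1.69 rad and contact force between lplate and rack above 0.5 N and linear speed of lplate below 0.03 m/s and angular speed of lplate below 0.3 rad/s); the robot touches nothing.
It fails at once if the rack or a tine is loaded with more than 20 N (contact force between rack and anything else above 20 N).
It fails at once if another panel is shifted in or out of its groove by more than 20 mm (distance of any of panel_wide, panel_narrow from where it was at the start of the episode above 0.02 m).
It fails at once if the jar or the tin is moved by more than 20 mm or knocked over (distance of any of jar, tin from where it was at the start of the episode above 0.02 m or angle between any of jar, tin's own z axis and vertical above 0.3 rad).
It also fails if it takes over 72 s, if anything falls off the work surface, if the arm or the gripper's body presses on something with over 40 N, if the wrist force passes 120 N, or if a joint passes its speed limit or range.

ROBOT

A 6-joint arm with a two-finger parallel gripper is mounted at the origin on the work surface. World frame = base frame: x ahead of the robot, y to its left, z up, the work surface at z = 0. Lengths are in mm, angles in rad, forces in N, time in s.
With the tool pointing down it reaches from about 350 to 800 mm from the base axis. Payload 7.3 kg.
Tool frame: the origin (TCP) lies midway between the tips of the shut fingers; the grasp point (between the pads) lies 19 mm behind it; z points along the fingers, y is the line along which they close (so a half turn about z gives the same grasp; the last joint's range is limited). The gripper opens to 85 mm and grips with 20 to 120 N. Pads are 22 mm wide; open, the fingers measure 114 mm over their backs; the gripper's body (76 mm by 85 mm) begins 54 mm behind the grasp point. The pads swing forward as they close: fully open they stand 13 mm farther back than shut.
Start: joints at [-1.428, 0.342, 1.524, -0, 1.275, -0.146], TCP at [149.543, -503.271, 231.322] pointing down, gripper open.
Joint ranges: [-2.53, 2.53], [-0.77, 2.02], [0.04, 2.7], [-1, 4.14], [0.28, 2.66], [-3.11, 3.11]. Speed limits (rad/s): [2.57, 2.57, 3.14, 3.14, 3.14, 3.14].

INTERFACE

Orientations are given as a unit quaternion [w, x, y, z].
In Python, from station import robot gives the robot as it stands. Calls block until the motion is done:
- robot.movep(position, orientation): joint-space move of the TCP to a pose.
- robot.movel(position, feed=150, rot=None, until_force=None): straight line of the TCP; rot=None keeps the orientation; feed is the mean speed in mm/s. With until_force (N) it stops when the force on the tool has changed by that much, and returns True; else False.
- robot.set_joints(angles): joint-space move.
- robot.gripper_to(opening): opening from 0.0 (shut) to 1.0 (fully open); the grip force is fixed at half the most; returns when the fingers have stopped.
- robot.sleep(seconds).
- robot.solve_ik(position, orientation): joint angles nearest the present ones, or None.
- robot.read_state(): the state.
- robot.camera(name): name is "scene" or "side" or "wrist"; returns a dict with "img" (480x640x3 uint8, red, green, blue), "fx", "fy", "cx", "cy" (pixels), "camera_from_world" (4x4, takes a point from world to camera coordinates). Camera axes: x right, y up, looking along -z (the intrinsics and any distortion apply to the point x, -y, -z); pixel columns grow to the right and rows downward; lengths in mm; the calibration is good to about 2 mm. A picture is of the moment at which its call begins. There is no depth.
A pose or a line that the arm cannot do raises robot.Unreachable and nothing moves.
- robot.finish_job(): hands the job in; it is judged then, once.
The state is a dict: "clock": time; "joint_pos": joint angles; "qvel": joint speeds; "tau": joint torques, N m; "ee_pos": TCP position; "orientation": TCP orientation; "wrist_force": force on the tool from outside, world axes, zero at the start; "ft_torque": the same for the moment, N m; "opening": opening from 0.0 (shut) to 1.0 (fully open); "finger_force": force on a finger pad.
Only numpy, scipy, OpenCV 4.12 (cv2) and the standard library are available. Lean on these libraries where they do the work, as an engineer would, in place of code of your own. Each camera call takes 0.05 s, during which the arm holds its last target. There are 200 camera calls.

## Working session

There is one attempt and no reset: what is moved stays moved. The work goes in short steps, each a Python script; the robot and the scene stay as the last script left them, time stands still between calls to the robot, and variables do not carry over. Pictures are saved under pics/ and viewed, at most 10 in all, crops included, and the job is handed in when it is done.

```bash
ls; mkdir -p pics; python3 - <<'E'
from station import robot
import cv2,numpy as np
for n in ["scene","side","wrist"]:
    c=robot.camera(n); cv2.imwrite(f"pics/{n}0.png",c["img"][:,:,::-1])
    print(n,c["fx"],c["fy"],c["cx"],c["cy"],[k for k in c]);print(np.round(c["camera_from_world"],4).tolist())
print(robot.read_state())
E
```

```text
pics
scene 579.9860034888034 579.9860034888034 318.0092358244886 240.84237280283867 ['img', 'fx', 'fy', 'cx', 'cy', 'camera_from_world']
[[0.5805, 0.814, -0.0188, -287.4912], [-0.6331, 0.4658, 0.6182, 235.6924], [0.512, -0.347, 0.7858, -1934.4986], [0.0, 0.0, 0.0, 1.0]]
side 467.6095950545393 467.6095950545393 318.8857780287847 239.49196148277102 ['img', 'fx', 'fy', 'cx', 'cy', 'camera_from_world']
[[0.9511, -0.3089, -0.0095, -489.1805], [0.1864, 0.5489, 0.8148, -205.7961], [-0.2465, -0.7767, 0.5796, -1261.5029], [0.0, 0.0, 0.0, 1.0]]
wrist 414.08688508387763 414.08688508387763 324.85960253018226 237.85973186890524 ['img', 'fx', 'fy', 'cx', 'cy', 'camera_from_world']
[[0.2848, -0.9586, -0.0015, -524.2786], [0.914, 0.272, -0.3009, 39.3135], [0.2889, 0.0843, 0.9536, -380.5153], [0.0, 0.0, 0.0, 1.0]]
{'clock': 0.15, 'joint_pos': array([-1.42798564e+00,  3.42563050e-01,  1.52475489e+00,  9.87291126e-06,
        1.27538272e+00, -1.46003445e-01]), 'qvel': array([ 6.85635162e-05, -1.43963742e-03, -3.62695707e-03,  2.09920823e-04,
        1.11307633e-03,  4.25646662e-05]), 'tau': array([ 1.54320212e-03, -4.33907890e+01, -2.46147251e+01, -1.07554183e-04,
        5.69432756e-03, -1.11930663e-05]), 'ee_pos': array([ 149.51116783, -502.97409919,  230.80031566]), 'orientation': array([-5.53997405e-04,  9.89591462e-01,  1.43904245e-01,  5.60621697e-06]), 'wrist_force': array([-0.17055016, -0.16059509,  0.05672975]), 'ft_torque': array([ 0.01869173, -0.03857869, -0.0146104 ]), 'finger_force': 0.0, 'opening': 1.00094902471231}
```

View pics/scene0.png

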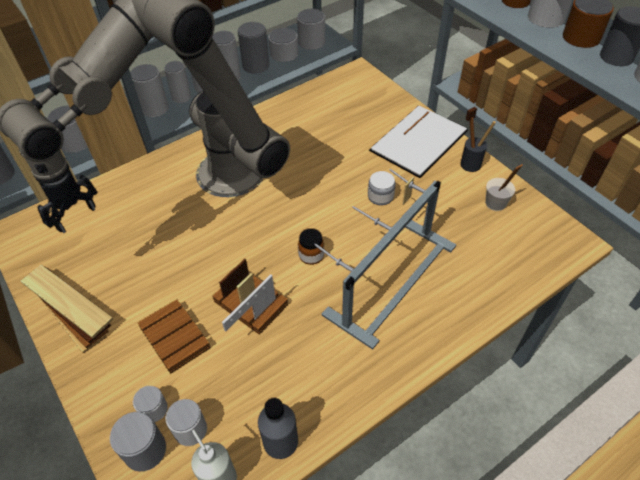

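View pics/side0.png

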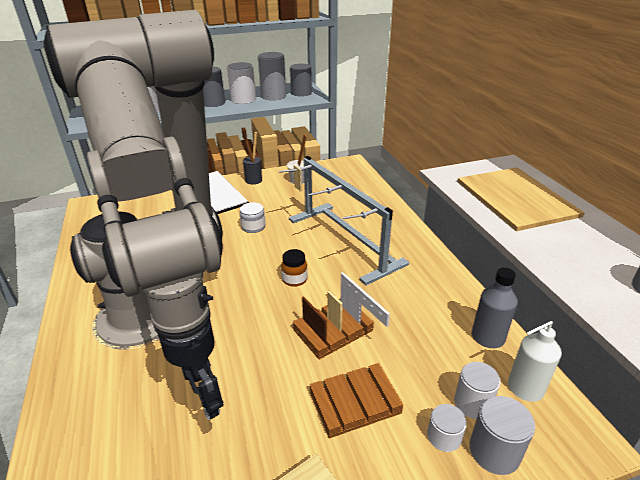

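Scene view: candidate stands are the block holding the plates at scene (250,300) / side (333,325), and an empty slatted block at scene (174,335) / side (355,400). There is also a board stack at (68,305). The first holds the L-plate with its row of holes, next to the dark and plywood panels. I'll confirm this in crops and by distance from the base.

```bash
cat > h.py <<'E'
import numpy as np, cv2
from scipy.optimize import least_squares
from scipy.spatial.transform import Rotation as R
def proj(c,p):
    p=np.atleast_2d(p); M=np.array(c["camera_from_world"]); q=p@M[:3,:3].T+M[:3,3]
    return np.c_[c["cx"]+c["fx"]*q[:,0]/-q[:,2], c["cy"]+c["fy"]*-q[:,1]/-q[:,2]]
def tri(obs):  # [(cam,uv),...]
    f=lambda p:np.concatenate([proj(c,p)[0]-uv for c,uv in obs])
    s=least_squares(f,[500,0,100]); return s.x, np.abs(s.fun).max()
def onz(c,uv,z):
    s=least_squares(lambda p:proj(c,[p[0],p[1],z])[0]-uv,[500,0]); return s.x
def crop(img,x0,y0,w,h,s): return cv2.resize(img[y0:y0+h,x0:x0+w,::-1],None,fx=s,fy=s,interpolation=cv2.INTER_CUBIC)
E
python3 - <<'E'
from station import robot
from h import *
import pickle
cs={n:robot.camera(n) for n in("scene","side")}; pickle.dump(cs,open("cams.pkl","wb"))
S,D=cs["scene"],cs["side"]
cv2.imwrite("pics/c1.png",np.hstack([crop(S["img"],205,255,90,85,4.4),crop(D["img"],290,265,100,94,3.98)[:374]]) if 0 else np.hstack([cv2.resize(crop(S["img"],205,250,90,90,4),(400,400)),cv2.resize(crop(D["img"],290,265,100,100,4),(400,400))]))
cv2.imwrite("pics/c2.png",np.hstack([cv2.resize(crop(S["img"],300,160,150,200,1),(400,533),interpolation=2),cv2.resize(crop(D["img"],280,150,135,180,1),(400,533),interpolation=2)]))
for n,uvs in (("stand",((250,300),(333,325))),("decoy",((174,335),(355,400)))): print(n,tri([(S,uvs[0]),(D,uvs[1])]))
for uv in((327,313),(376,342),(454,245)): print(onz(S,uv,0))
E
```

```text
stand (array([ 482.8237976 , -219.76157196,   19.33702033]), np.float64(0.8609293263463087))
decoy (array([ 455.0276553 , -440.07962021,   13.17359692]), np.float64(0.19466468584022323))
[633.60728426 -68.49806104]
[781.4079839  -16.33798779]
[666.84151014 373.83641579]
```

View pics/c1.png

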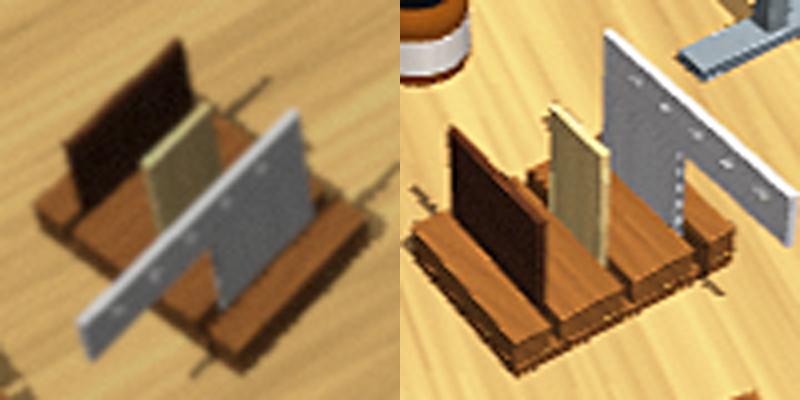

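View pics/c2.png

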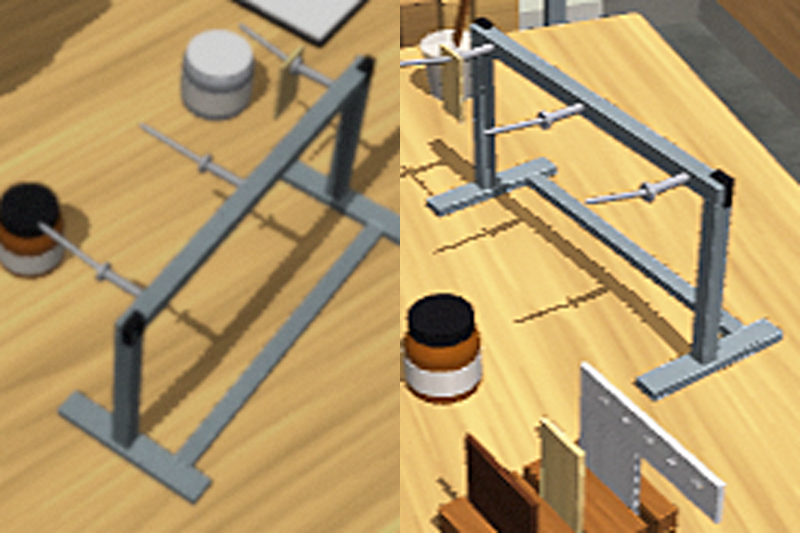

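Crops: the L-plate is in the stand's far groove. Its five holes run from scene (264,288) to (232,320) and side (349,285) to (380,313). This block holds all three plates and is about 530 mm from the base; the decoy is at 633 mm and empty. The middle tine's washer is at scene (377,221) / side (329,190) and its nose at scene (353,207) / side (309,194). Next I'll fit the poses.

```bash
cat > fit.py <<'E'
from h import *; import pickle
cs=pickle.load(open("cams.pkl","rb")); S,D=cs["scene"],cs["side"]
s1=lambda x,y:(S,np.array([205+x/4.444,250+y/4.444])-.4); d1=lambda x,y:(D,np.array([290+(x-400)/4,265+y/4])-.4)
s2=lambda x,y:(S,np.array([300+x/2.667,160+y/2.667])-.3); d2=lambda x,y:(D,np.array([280+(x-400)/2.963,150+y/2.963])-.3)
H=[np.array([0,-115+30*i,116]) for i in range(5)]
f,b=np.array([3,0,0]),np.array([-3,0,0])
obs=[]
for i,(x,y) in enumerate([(118,310),(152,275),(190,240),(227,203),(263,168)]): obs.append((H[i]+f,s1(x,y)))
for i,(x,y) in enumerate([(762,193),(728,163),(697,134),(665,106),(635,80)]): obs.append((H[i]+b,d1(x,y)))
obs+=[((3,40,130),s1(299,110)),((3,-140,90),s1(93,360)),((-3,40,130),d1(605,31)),((-3,-140,130),d1(789,201)),((-3,-140,90),d1(788,243))]
def T(p): return R.from_euler("zyx",p[3:],degrees=True).as_matrix(),p[:3]
def res(p):
    M,t=T(p); return np.concatenate([proj(o[0],M@np.array(l)+t)[0]-o[1] for l,o in obs])
r=least_squares(res,[530,-190,10,0,0,0],loss="soft_l1"); print("plate",r.x.round(2),np.abs(res(r.x)).reshape(-1,2).max(1).round(1))
M,t=T(r.x); print("hole3",M@H[3]+t,"hole0",M@H[0]+t)
for n,o in (("washer0",[s2(205,163),d2(545,118)]),("nose0",[s2(142,126),d2(487,131)]),("washer-",[s2(103,270),d2(650,188)]),("nose-",[s2(41,226),d2(588,202)]),("nose+",[s2(240,27),d2(402,65)])): print(n,tri(o))
E
python3 fit.py
```

```text
plate [ 5.3910e+02 -2.0254e+02  1.1350e+01  1.5520e+01 -2.2400e+00  4.1000e-01] [1.3 1.6 1.7 1.2 1.  0.1 0.4 0.3 0.7 0.9 0.3 0.2 0.8 0.7 1.9]
hole3 [ 541.25752564 -227.45789188  127.35026453] hole0 [ 565.3155097  -314.18224066  127.66764867]
washer0 (array([588.6207134 , 125.72038467, 212.95709717]), np.float64(0.43406021656358007))
nose0 (array([520.99776127, 100.02571258, 224.09670069]), np.float64(0.670193017395178))
washer- (array([635.35582866, -33.27091147, 216.1101957 ]), np.float64(0.4119372500012446))
nose- (array([566.87922324, -54.54027246, 227.94022462]), np.float64(0.5099136542813767))
nose+ (array([475.92138634, 262.56286333, 225.69464949]), np.float64(0.0957314042325379))
```

```bash
cat >> h.py <<'E'
def tool(n,up):
    """tool y = -n (plate normal), tool z = -up, camera towards plate -y"""
    n=np.array(n,float);n/=np.linalg.norm(n); z=-np.array(up,float); z-=z@n*n; z/=np.linalg.norm(z)
    y=-n; return np.c_[np.cross(y,z),y,z]
def quat(Mt): q=R.from_matrix(Mt).as_quat(); return [q[3],q[0],q[1],q[2]]
E
python3 - <<'E'
from station import robot
from fit import *
Mt=tool(M[:,0],M[:,2]); q=quat(Mt)
g=M@np.array([0,5,130-29])+t; above=g+np.array([0,0,90])
print(g, robot.solve_ik(above,q), robot.solve_ik(g,q))
print("rack",robot.solve_ik([590,145,200],q))
try:
    robot.gripper_to(0.5); robot.movep(above,q)
except robot.Unreachable as e: print("unr",e); raise
c=robot.camera("wrist"); c2=robot.camera("scene"); pickle.dump((c,c2),open("w1.pkl","wb"))
im=c["img"][:,:,::-1].copy()
for l in [(3,40,130),(-3,40,130),(3,-140,130),(-3,-140,130)]:
    u=proj(c,M@np.array(l)+t)[0]; print(l,u.round(1)); cv2.circle(im,tuple(int(v) for v in u.round()),3,(0,0,255),1)
cv2.imwrite("pics/w1.png",im); s=robot.read_state(); print(s["clock"],s["ee_pos"],s["joint_pos"],s["opening"])
E
```

```text
plate [ 5.3910e+02 -2.0254e+02  1.1350e+01  1.5520e+01 -2.2400e+00  4.1000e-01] [1.3 1.6 1.7 1.2 1.  0.1 0.4 0.3 0.7 0.9 0.3 0.2 0.8 0.7 1.9]
hole3 [ 541.25752564 -227.45789188  127.35026453] hole0 [ 565.3155097  -314.18224066  127.66764867]
washer0 (array([588.6207134 , 125.72038467, 212.95709717]), np.float64(0.43406021656358007))
nose0 (array([520.99776127, 100.02571258, 224.09670069]), np.float64(0.670193017395178))
washer- (array([635.35582866, -33.27091147, 216.1101957 ]), np.float64(0.4119372500012446))
nose- (array([566.87922324, -54.54027246, 227.94022462]), np.float64(0.5099136542813767))
nose+ (array([475.92138634, 262.56286333, 225.69464949]), np.float64(0.0957314042325379))
[ 533.82362959 -198.44222451  112.2562844 ] [-0.50444111  0.42786488  1.47572626  0.02690002  1.20740508  2.35730145] [-0.50444111  0.52266378  1.59131763  0.029937    0.9970989   2.3506135 ]
rack [1.13496815e-01 4.95313409e-01 1.37092781e+00 2.86300123e-03
 1.23575249e+00 2.98352885e+00]
(3, 40, 130) [325.3 321.2]
(-3, 40, 130) [336.1 321.2]
(3, -140, 130) [325.3 -60.2]
(-3, -140, 130) [339.5 -60.2]
2.9833 [ 533.61456114 -198.99611867  202.29445566] [-0.50544121  0.42779985  1.47571998  0.02682274  1.20741616  2.35695668] 0.5033534797555053
```

View pics/w1.png

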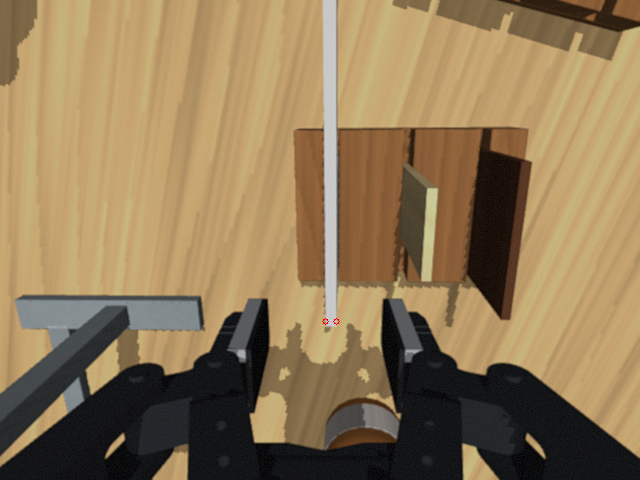

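Wrist picture: the L-plate's top edge runs straight up column 331 and is centred between the fingers. Its near end is at row 326 against a predicted 321, about 3 mm off, so the fit holds. Now grasp and lift.

```bash
cat > go1.py <<'E'
from station import robot
from fit import *
Mt=tool(M[:,0],M[:,2]); q=quat(Mt)
g=M@np.array([0,5,130-29])+t
print("hit",robot.movel(g,feed=80,until_force=15)); robot.gripper_to(0.0)
s=robot.read_state(); print(s["opening"],s["finger_force"],s["wrist_force"],s["ee_pos"])
robot.movel(g+[0,0,25],feed=50); s=robot.read_state(); print(s["opening"],s["finger_force"],s["wrist_force"])
robot.movel(g+[0,0,135],feed=120); s=robot.read_state(); print(s["opening"],s["finger_force"],s["wrist_force"],s["ft_torque"])
# standoff: tool aligned with guessed tine (yaw 18, plate tilted so normal dips 10 deg)
yaw,dip=np.radians(18),np.radians(11)
n=[np.cos(yaw)*np.cos(dip),np.sin(yaw)*np.cos(dip),-np.sin(dip)]
Mt2=tool(n,[0,0,1]); q2=quat(Mt2)
hol=np.array([466,82,233.]); tcp=hol-Mt2@np.array([29,0,-15])
print(tcp,robot.solve_ik(tcp,q2))
robot.movel(g+[-95,20,135],feed=200)
robot.movel(tcp,feed=200,rot=q2)
cams={k:robot.camera(k) for k in("scene","side","wrist")}; s=robot.read_state(); pickle.dump((cams,s,Mt2),open("w2.pkl","wb"))
print(s["clock"],s["ee_pos"],s["joint_pos"],s["wrist_force"])
cv2.imwrite("pics/w2.png",cams["wrist"]["img"][:,:,::-1])
a=crop(cams["scene"]["img"],300,160,110,110,1); b=crop(cams["side"]["img"],255,145,110,110,1)
cv2.imwrite("pics/w3.png",np.hstack([cv2.resize(x,(400,400),interpolation=cv2.INTER_CUBIC) for x in(a,b)]))
E
python3 go1.py
```

```text
plate [ 5.3910e+02 -2.0254e+02  1.1350e+01  1.5520e+01 -2.2400e+00  4.1000e-01] [1.3 1.6 1.7 1.2 1.  0.1 0.4 0.3 0.7 0.9 0.3 0.2 0.8 0.7 1.9]
hole3 [ 541.25752564 -227.45789188  127.35026453] hole0 [ 565.3155097  -314.18224066  127.66764867]
washer0 (array([588.6207134 , 125.72038467, 212.95709717]), np.float64(0.43406021656358007))
nose0 (array([520.99776127, 100.02571258, 224.09670069]), np.float64(0.670193017395178))
washer- (array([635.35582866, -33.27091147, 216.1101957 ]), np.float64(0.4119372500012446))
nose- (array([566.87922324, -54.54027246, 227.94022462]), np.float64(0.5099136542813767))
nose+ (array([475.92138634, 262.56286333, 225.69464949]), np.float64(0.0957314042325379))
hit False
0.05631962513644769 58.522581114993955 [-5.05442989 -1.68207189  5.23844378] [ 532.56632922 -198.85843028  112.67714817]
0.060144316802928796 58.69462176444358 [ 0.94522211  0.32149374 -1.84154505]
0.05666150914852722 58.69495594708951 [-0.24743592 -0.493362   -1.84704294] [ 0.03588153  0.03956725 -0.0033507 ]
[454.31645509 108.69619064 218.27559225] [ 0.09829308  0.36113636  1.54966734 -0.04136012  1.41855275  2.93584971]
8.775 [454.39147319 108.00151141 218.50292183] [ 0.096877    0.36049166  1.54990515 -0.04150084  1.41846458  2.93569515] [ 0.80688225 -0.00536553 -3.2734738 ]
```

View pics/w2.png

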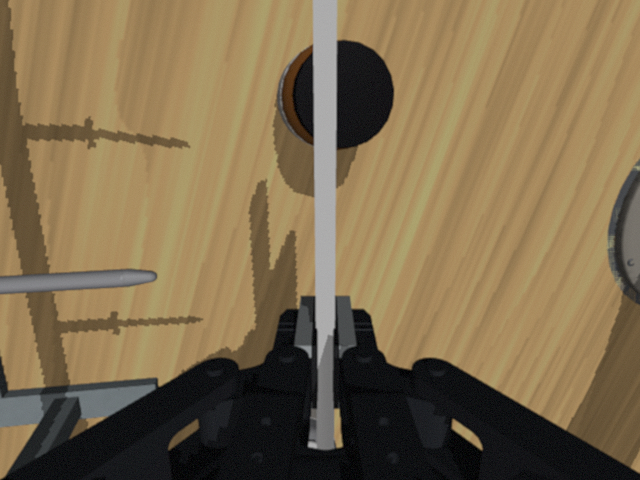

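View pics/w3.png

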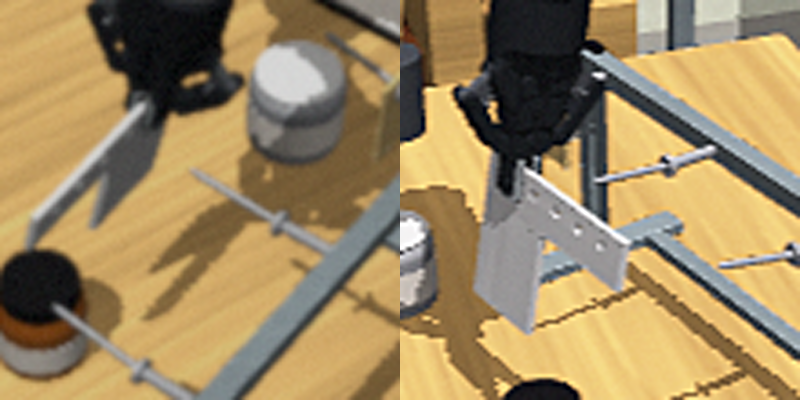

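Wrist: the plate is firmly held, with its top edge along column 325, and the tine nose is at (156,275) with the wire running left to (0,283). Side crop: holes 3 to 0 run from (532,197) to (602,247), the nose is at (597,180) and the washer at (670,165). Scene crop: the nose is at (192,173) and the washer at (281,222). Next is a joint fit of hole and tine in all three cameras, with small per-camera biases.

```bash
cat > fit2.py <<'E'
from h import *; import pickle
cams,s,_=pickle.load(open("w2.pkl","rb")); S,D,W=cams["scene"],cams["side"],cams["wrist"]
q=s["orientation"]; Mt=R.from_quat([q[1],q[2],q[3],q[0]]).as_matrix(); tcp=s["ee_pos"]
k=400/110
sc=lambda x,y:(0,S,np.array([300+x/k,160+y/k])-.36); sd=lambda x,y:(1,D,np.array([255+(x-400)/k,145+y/k])-.36); w=lambda x,y:(2,W,np.array([x,y],float))
def plate(l,p):  # plate-frame -> world ; p: hole3 tool x, tool z, roll
    d=np.array(l,float)-[0,-25,116]; c,s_=np.cos(p[2]),np.sin(p[2])
    y,z=c*d[1]-s_*d[2], s_*d[1]+c*d[2]
    return tcp+Mt@np.array([p[0]-y,-d[0],p[1]-z])
P=[((-3,-25,116),sd(532,197)),((-3,-55,116),sd(557,213)),((-3,-85,116),sd(580,230)),((-3,-115,116),sd(602,247)),
((-3,-140,130),sd(631,240)),((-3,-140,90),sd(624,291)),((-3,40,0),sd(477,291)),((-3,-40,0),sd(529,333)),((3,-140,130),sc(34,216)),((3,-40,0),sc(95,226))]
N=[sc(192,173),sd(597,180),w(156,275)]; Wa=[sc(281,222),sd(670,165)]
Wc=[w(0,283)]
def f(v):
    p=v[:3]; nose,wash=v[3:6],v[6:9]; B=v[9:15].reshape(3,2); r=[]
    for l,(i,c,uv) in P: r+=list((proj(c,plate(l,p))[0]+B[i]-uv)/.7)
    for i,c,uv in N: r+=list((proj(c,nose)[0]+B[i]-uv)/(.6 if i<2 else 2))
    for i,c,uv in Wa: r+=list((proj(c,wash)[0]+B[i]-uv)/.8)
    d=nose-wash
    a,b=proj(W,[nose-.35*d,nose-.5*d])+B[2]; x=(0-a[0])/(b[0]-a[0]); r.append((a[1]+x*(b[1]-a[1])-283)/3)
    r+=[(wash[2]-210)/.3,(np.linalg.norm(d)-75)/.5,(p[1]+13.3)/.7,(p[0]-28.5)/1.5,p[2]/.02]
    return np.array(r+list(B[:2].ravel()/1.0)+list(B[2]/4))
v0=np.r_[28,-13.3,0,521,100,225,588,126,210,np.zeros(6)]
r=least_squares(f,v0,loss="soft_l1"); v=r.x
C=np.sqrt(np.diag(np.linalg.inv(r.jac.T@r.jac)))
if __name__=="__main__":
    print("res",f(v).round(1)); print("hole3 tool x,z,roll",v[:3].round(3),C[:3].round(3)); print("nose",v[3:6].round(1),C[3:6].round(1)," wash",v[6:9].round(1),C[6:9].round(1)); print("bias",v[9:].round(1))
    d=v[3:6]-v[6:9]; print("tine yaw",np.degrees(np.arctan2(-d[1],-d[0])),"rise",np.degrees(np.arcsin(d[2]/75)))
    print("hole3 now",plate((0,-25,116),v[:3]).round(1))
E
python3 fit2.py
```

```text
res [ 1.6 -0.7  0.3 -0.6  0.1 -0.7  0.5 -0.6 -2.   1.1 -2.3  0.3 -0.3 -0.2
  0.1  1.   1.   0.6 -0.5  1.5  0.4 -2.1 -0.   1.2 -0.3 -0.2 -0.3 -0.4
  0.  -0.  -0.1 -0.   0.1 -0.1 -0.1  0.1 -0.8  0.   0.5 -0.3  0.6  0.5]
hole3 tool x,z,roll [ 2.8276e+01 -1.3342e+01  2.0000e-03] [1.253 0.666 0.009]
nose [518.2 103.7 220.5] [1.2 2.  3.5]  wash [588.  129.2 210. ] [1.5 1.8 0.3]
bias [-0.8  0.   0.5 -0.3  2.5  1.9]
tine yaw 20.03987937427548 rise 8.025293027244903
hole3 now [465.5  81.9 231.6]
```

```bash
cat > go2.py <<'E'
from station import robot
from fit2 import *
nose,wash=v[3:6],v[6:9]; u=(wash-nose)/np.linalg.norm(wash-nose)
Mt2=tool(u,[0,0,1]); q2=quat(Mt2); ht=np.array([v[0],0,v[1]])
for back,fd in((25,100),(9,40)):
    print("hit",robot.movel(nose-u*back-Mt2@ht,feed=fd,rot=q2,until_force=3 if back<20 else None))
robot.sleep(.3)
cams={k:robot.camera(k) for k in("scene","side","wrist")}; s=robot.read_state(); pickle.dump((cams,s,Mt2),open("w3.pkl","wb"))
print(s["clock"],s["ee_pos"],s["wrist_force"],"target",nose-u*9-Mt2@ht)
n=lambda k:proj(cams[k],nose)[0].round().astype(int); print({k:n(k) for k in cams})
L=[]
for k,o,w in(("scene",(315,180),60),("side",(290,170),50)):
    L.append(cv2.resize(crop(cams[k]["img"],*o,w,w,1),(400,400),interpolation=cv2.INTER_CUBIC))
W=cv2.resize(crop(cams["wrist"]["img"],150,200,240,60,1),(800,200),interpolation=cv2.INTER_CUBIC)
cv2.imwrite("pics/w4.png",np.vstack([np.hstack(L),W]))
E
python3 go2.py
```

```text
hit False
hit False
10.25 [498.30600231 126.56917132 208.56804161] [ 0.39740644 -0.51696689 -1.23318174] target [498.34271145 126.61103334 208.50873475]
{'scene': array([353, 206]), 'side': array([308, 195]), 'wrist': array([297, 260])}
```

View pics/w4.png

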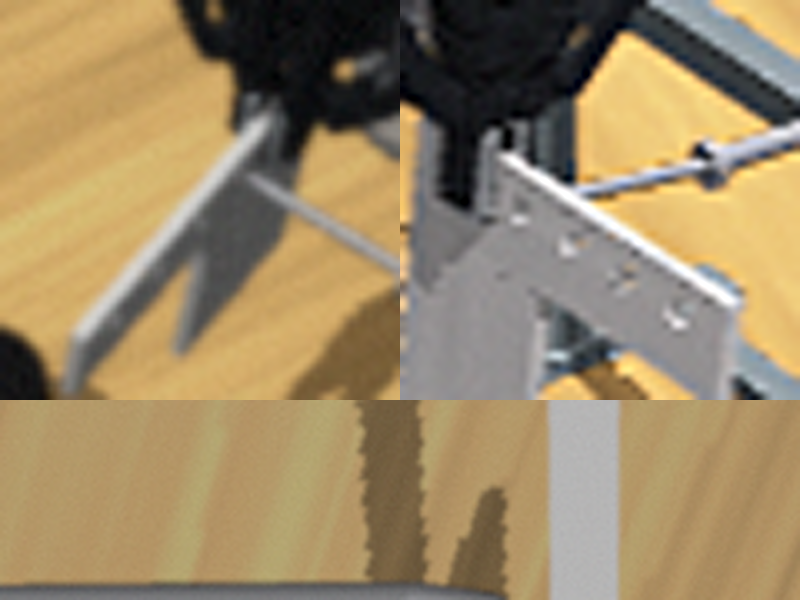

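The tine nose sits about 5 mm in front of the plate. In the side view its line points just above hole 3, at (521,212) against (521,207) in the crop. I'll probe gently with a small search.

```bash
cat > go3.py <<'E'
from station import robot
from fit2 import *
nose,wash=v[3:6],v[6:9]; u=(wash-nose)/np.linalg.norm(wash-nose)
Mt2=tool(u,[0,0,1]); q2=quat(Mt2); ht=np.array([v[0],0,v[1]])
lat,up=-Mt2[:,0],-Mt2[:,2]     # plate +y, plate up
base=nose-Mt2@ht
ok=None
for a,b in [(0,1),(0,-1.2),(2.2,0),(-2.2,0),(0,3.2),(2.2,2.4),(-2.2,2.4),(0,-3.4),(2.2,-2.4),(-2.2,-2.4),(4.2,0),(-4.2,0)]:
    o=base+lat*a+up*b
    robot.movel(o-u*9,feed=40)
    hit=robot.movel(o+u*10,feed=14,until_force=2.5)
    s=robot.read_state(); dep=(s["ee_pos"]-base)@u
    print(a,b,hit,"depth",dep.round(1),"F",s["wrist_force"].round(1),"plate axes lat/up/u",(s["wrist_force"]@np.c_[lat,up,u]).round(1),s["clock"])
    if dep>4: ok=(a,b); break
    if s["clock"]>35: break
pickle.dump(ok,open("ok.pkl","wb")); print(ok)
E
python3 go3.py
```

```text
0 1 False depth 10.0 F [-0.2 -0.8 -2.4] plate axes lat/up/u [-0.7 -2.4 -0.1] 12.0083
(0, 1)
```

```bash
cat > feel.py <<'E'
from station import robot
from fit2 import *
nose,wash=v[3:6],v[6:9]; u=(wash-nose)/np.linalg.norm(wash-nose)
Mt2=tool(u,[0,0,1]); lat,up=-Mt2[:,0],-Mt2[:,2]
def centre(rng=5):
    """touch both sides along lat and up, return centred offset relative to start"""
    p0=robot.read_state()["ee_pos"].copy(); out=p0.copy()
    for ax in(up,lat):
        e=[]
        for sg in(1,-1):
            h=robot.movel(out+ax*sg*rng,feed=10,until_force=2.0); e.append(((robot.read_state()["ee_pos"]-p0)@ax,h)); robot.movel(out,feed=40)
        m=(e[0][0]+e[1][0])/2; print([(round(float(x),2),h) for x,h in e],"mid",round(float(m),2))
        out=out+ax*(m-(out-p0)@ax); robot.movel(out,feed=30)
    return out
E
python3 - <<'E'
from feel import *
c=centre(); s=robot.read_state(); print(s["clock"],s["ee_pos"],s["wrist_force"],(wash-c)@u)
E
```

```text
[(1.57, True), (-1.17, True)] mid 0.2
[(0.29, True), (-2.87, True)] mid -1.29
14.7917 [516.51218154 131.75815697 206.86793867] [ 0.54811317 -0.0684105  -1.78260972] 65.06560619636473
```

It's on: the clearances are about 3 mm both ways, as a 9 mm hole on a 6 mm wire should give. Advance, re-centring as I go.

```bash
python3 - <<'E'
from feel import *
pts=[robot.read_state()["ee_pos"].copy()]; d=u
for st in(14,18):
    tgt=pts[-1]+d*st
    print("hit",robot.movel(tgt,feed=25,until_force=3.5)); pts.append(centre(4).copy()); d=pts[-1]-pts[0]; d/=np.linalg.norm(d)
    s=robot.read_state(); print("dir lat/up deg",np.degrees([d@lat,d@up]).round(2),s["clock"],s["wrist_force"])
pickle.dump((pts,d),open("tine.pkl","wb"))
E
```

```text
hit False
[(1.81, True), (-1.61, True)] mid 0.1
[(1.87, True), (-1.21, True)] mid 0.33
dir lat/up deg [ 1.46 -0.01] 18.2333 [ 0.17074705  0.21898854 -2.59701108]
hit False
[(1.25, True), (-1.86, True)] mid -0.31
[(1.29, True), (-1.59, True)] mid -0.15
dir lat/up deg [ 1.21 -0.66] 21.8083 [-0.10406755 -0.37018113 -2.86707821]
```

```bash
python3 - <<'E'
from feel import *
pts,d=pickle.load(open("tine.pkl","rb"))
for dist,fd in((22,25),(16,10)):
    p=robot.read_state()["ee_pos"]; h=robot.movel(p+d*dist,feed=fd,until_force=3.5)
    s=robot.read_state(); f=s["wrist_force"]; print(h,"adv",((s["ee_pos"]-pts[-1])@d).round(2),"lat/up/u",(f@np.c_[lat,up,u]).round(1),s["clock"])
    if h: break
E
```

```text
False adv 21.82 lat/up/u [-0.7 -2.6  0.7] 22.8333
True adv 25.26 lat/up/u [-0.3 -1.7  0.4] 23.5167
```

```bash
python3 - <<'E'
from feel import *
pts,d=pickle.load(open("tine.pkl","rb"))
p=robot.read_state()["ee_pos"]; robot.movel(p-d*1,feed=20)
c=centre(4)
for k in range(2):
    h=robot.movel(c+d*12,feed=8,until_force=4)
    s=robot.read_state(); f=s["wrist_force"]; print(h,"adv",((s["ee_pos"]-pts[-1])@d).round(2),"lat/up/u",(f@np.c_[lat,up,u]).round(1),s["clock"])
cams={k:robot.camera(k) for k in("scene","side","wrist")}; pickle.dump((cams,s,0),open("w5.pkl","wb"))
L=[cv2.resize(crop(cams[k]["img"],*o,w,w,1),(400,400),interpolation=cv2.INTER_CUBIC) for k,o,w in(("scene",(335,190),70),("side",(290,165),70))]
W=cv2.resize(crop(cams["wrist"]["img"],200,200,280,70,1),(800,200),interpolation=cv2.INTER_CUBIC)
cv2.imwrite("pics/w5.png",np.vstack([np.hstack(L),W]))
E
```

```text
[(2.54, True), (-0.28, True)] mid 1.13
[(1.11, True), (-1.47, True)] mid -0.18
True adv 24.93 lat/up/u [-0.4 -1.4 -0.1] 26.975
True adv 24.94 lat/up/u [ 1.2  3.8 -0.7] 27.325
```

View pics/w5.png

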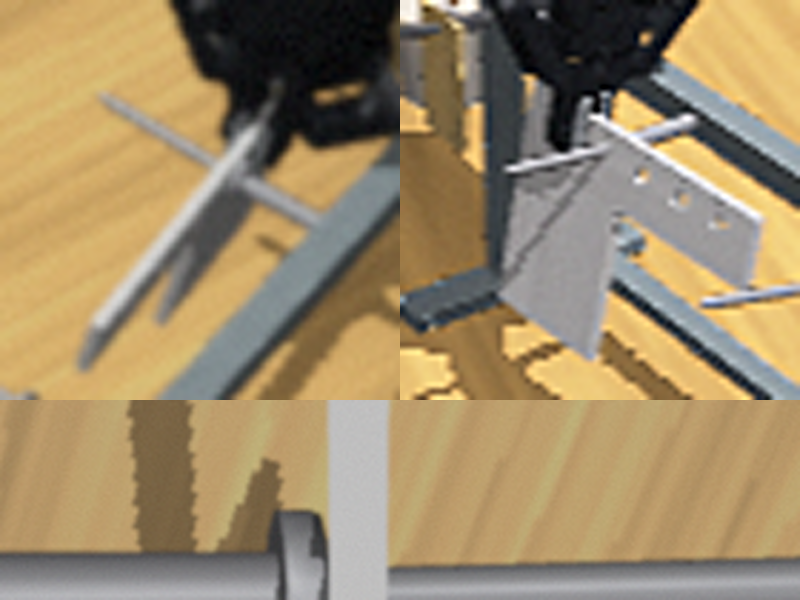

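The pictures show the plate against the washer on hole 3: the three holes beyond it are free and the washer touches the plate face in the wrist view. Now set it down, release and withdraw upward.

```bash
python3 - <<'E'
from feel import *
pts,d=pickle.load(open("tine.pkl","rb"))
p=robot.read_state()["ee_pos"]; robot.movel(p-d*0.5,feed=10)
p=robot.read_state()["ee_pos"]; print(robot.movel(p-up*4,feed=6,until_force=1.8)); s=robot.read_state(); print((s["ee_pos"]-p)@up,s["wrist_force"])
robot.gripper_to(0.2); robot.sleep(.3); robot.gripper_to(0.3); robot.sleep(.5)
p=robot.read_state()["ee_pos"]; print("hit",robot.movel(p+up*50,feed=40,until_force=3))
p=robot.read_state()["ee_pos"]; robot.movel(p+np.array([-60,-20,60.]),feed=120); robot.sleep(1.5)
cams={k:robot.camera(k) for k in("scene","side")}; s=robot.read_state(); print(s["clock"],s["wrist_force"],s["ee_pos"])
pickle.dump((cams,s,0),open("w6.pkl","wb"))
L=[cv2.resize(crop(cams[k]["img"],*o,w,w,1),(400,400),interpolation=cv2.INTER_CUBIC) for k,o,w in(("scene",(335,190),80),("side",(290,165),80))]
cv2.imwrite("pics/w6.png",np.hstack(L))
E
```

```text
True
-0.04463786687308162 [ 0.06930453 -0.06708247  3.58774681]
hit False
33.175 [ 0.10277438 -0.19215235 -0.50182077] [515.37635045 134.39435459 305.94117006]
```

View pics/w6.png

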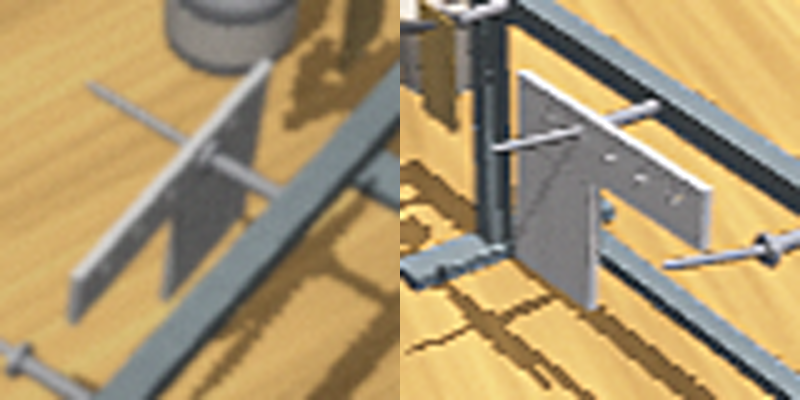

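```bash
python3 - <<'E'
from h import *; import pickle
c,_,_=pickle.load(open("w6.pkl","rb")); 
sc=lambda x,y:(c["scene"],np.array([335+x/5,190+y/5])); sd=lambda x,y:(c["side"],np.array([290+(x-400)/5,165+y/5]))
a,ea=tri([sc(267,62),sd(520,72)]); b,eb=tri([sc(72,274),sd(711,188)]); d=a-b
print(a,ea,b,eb,np.linalg.norm(d),"tilt",np.degrees(np.arcsin(d[2]/np.linalg.norm(d))))
from station import robot; robot.sleep(1); c2=robot.camera("scene"); x=slice(200,280),slice(335,415)
print("moved px",(np.abs(c2["img"][x].astype(int)-c["scene"]["img"][x]).max(2)>25).sum())
E
```

```text
[562.44641874 186.59331887 220.57185381] 0.3551387396494192 [618.33695796  13.58296732 226.60944303] 0.1974143118609959 181.9142286926082 tilt -1.9019508430168979
moved px 0
```

The length measures 182 mm (180 given), the arm is level to about 2°, and the plate is at rest. Handing in.

```bash
python3 -c "
from station import robot
print(robot.finish_job())"
```

```text
the job is handed in; nothing more can be done
None
```

The L-plate hangs at rest by hole 3 on the middle tine, with its long arm level within about 2° by camera and its face at the stop washer as far as the pictures show; the gripper is clear and the job is handed in (verdict not reported back).

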